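# Latch the gate of a soil-block crate

### The arm

A 7-joint arm with a two-finger parallel gripper is mounted at the origin on the work surface. World frame = base frame: x ahead of the robot, y to its left, z up, the work surface at z = 0. Lengths are in mm, angles in rad, forces in N, time in s.
With the tool pointing down it reaches from about 400 to 900 mm from the base axis. Payload 5.6 kg.
Tool frame: the origin (TCP) lies on the centre line of the jaws, within the pads' length; the fingertips stand arm.nose_length ahead of it and the grasp point (between the pads) lies 6 mm ahead of it (arm.nose_length is the distance from the TCP to the fingertips, in mm); z points along the fingers, y is the line along which they close (so a half turn about z gives the same grasp; the last joint's range is limited). The gripper opens to 92 mm and grips with 3 to 60 N. Pads are 20 mm wide; open, the fingers measure 128 mm over their backs; the gripper's body (75 mm by 189 mm) begins 69 mm behind the grasp point.
Start: joints at [-1.353, 0.468, -0.012, 1.603, 0.006, 1.071, -0.056], TCP at [167.645, 628.015, 239.592] pointing down, gripper open.
Joint ranges: [-2.53, 2.53], [-0.31, 2.02], [-1.57, 1.55], [0.28, 2.44], [-1.29, 4.43], [0.15, 1.84], [-2.92, 2.92]. Speed limits (rad/s): [2.57, 2.57, 3.14, 3.14, 3.14, 3.14, 3.14].

### API

Orientations are given as a 3x3 rotation matrix whose columns are the frame's x, y, z axes.
In Python, from workcell import monitor, viewer, order, arm gives the robot as it stands. The module is installed in compiled form; this text tells all that it offers.
- The arm moves only by the tool play_rows, never from a script. Its argument "rows" is text: rows parted by semicolons, each of 7 numbers parted by spaces: the shift along the tool's x, y, z in mm, then the turn, a rotation vector about the tool's x, y, z in rad, then the opening, from 0 (shut) to 1 (fully open). In form: tx ty tz wx wy wz hand; .... A call has 1 to 12 rows; each row shifts and turns the commanded pose from where the row before left it, along the tool's axes as they then stand; what a row does not reach is not made up. A row lasts 1/8 s, in which the tool goes at most 62.5 mm and 10.7 degrees, less where a joint would pass 70% of its speed; a pose out of reach is approached as far as the arm can. A call with a gripper value outside its range is refused whole. The fingers move at their own pace and stop on an object; "newtons" is the grip in N (left out, the last holds). Time passes only in rows, so rows that do not move let the fingers close. It gives the time, the measured TCP pose, the force, the opening and the grip force at its end, in the units of the state.
- monitor.state(): the state, without advancing time (a new reading comes with each control period).
- viewer.read_camera(name): name is "scene" or "top" or "wrist"; returns (picture, depth): 384x512x3 uint8, red, green, blue; 384x512 float32, mm along the optical axis (not along the pixel's ray), 0 where there is no reading.
- viewer.calibration(name): a dict with "fx", "fy", "cx", "cy" (pixels), "rvec" (rotation vector, rad) and "tvec" (3), from world to camera coordinates, as OpenCV has them; the wrist camera has in their place "mount" (4x4, takes a point from camera to tool coordinates, whose origin is the TCP and whose axes are the flange's). Camera axes: x right, y down, z forward; pixel columns grow to the right and rows downward; lengths in mm; the calibration is good to about 2 mm. A picture is of the moment at which its call begins: read the wrist's pose just before it. calibration takes no time and is no camera call.
- order.finish_job(): hands the job in; it is judged then, once.
The state is a dict: "t": time; "q": joint angles; "qvel": joint speeds; "joint_torque": joint torques, N m; "tool_pos": TCP position; "orientation": TCP orientation; "wrist_force": force on the tool from outside, world axes, zero at the start; "torque": the same for the moment, N m; "finger_gap": finger opening in mm; "gripper_force": force on a finger pad.
Only numpy, scipy, OpenCV 4.12 (cv2) and the standard library are available. Lean on these libraries where they do the work, as an engineer would, in place of code of your own. Each camera call takes 0.05 s, during which the arm holds its last target. There are 200 camera calls.

### The job

The hinged gate of the wooden crate that holds the lifted soil block stands ajar. Raise the steel latch bar by its thumb tab, draw the gate home against its rubber buffer with the bar passing over the striker, let the bar drop into the catch so that the gate stays shut by itself, and let go. Draw it gently, without hauling the gate hard against its stop, and leave the clay cup in the crate and the things around it where they are.

Things in the scene. Friction and masses are not known exactly. Their poses are not given: they have to be found in the camera images.
- crate: Open-topped wooden crate, 200 (x) x 280 (y) mm, walls 100 mm and corner posts 105 mm high, fixed to the table; it holds a soil block, top 57 mm high. Origin: centre of its underside. Its +x side, away from the robot, is closed by the gate. The latch post with the catch is its +x, -y corner, the hinge post its +x, +y corner.
- gate (a joint): Angle of the wooden gate (222 mm wide, 12 mm thick, top at 100 mm) about its upright hinge. 0: in line with the crate's +x side; positive: swung open (anticlockwise from above). Starts 0.3 to 0.6 open and stays where it is left, but from +0.035 inward a buffer pushes it open; firm stop at about -0.045. Latched it rests between -0.025 and +0.025, by the catch's setting.
- gate_hinge (a point): Point on the gate's hinge axis at table level, fixed on the crate 106 mm in x and 116 mm in y from the crate's origin; axes as the crate's.
- latch_bar (a joint): Angle of the steel latch bar about its pivot, an axis square to the gate's face. 0: level, resting on its peg (also when home in the catch); positive: free end raised, to 0.7 at most. It falls by its own weight (0.1 to 0.2 kg). It passes over the striker only above about 0.11; lower, it runs against the striker and the gate will not close.
- bar_pivot (a point): Pivot of the latch bar on the gate's outer face, 86 mm from the hinge along the gate, 12 mm outside the hinge axis, 85 mm high. Axes turn with the gate: x square out of its outer face, -y along the bar to the free end, z up. The bar, 8 mm thick, 16 mm tall, runs 170 mm from pivot to free end, which overhangs the gate's edge and reaches the catch.
- thumb_tab (a point): Grip point of the thumb tab, an upright steel plate on the bar, 10 mm thick (x, square to the gate) and 22 mm wide (y, along the bar), its rounded top 31 mm above this point. With the bar level it is 90 mm from the pivot towards the free end, 47 mm above it, 132 mm above the table. Axes turn with the bar. Good grasp: from above, fingers closing along x.
- jamb_stop: Wooden stop strip inside the crate beside the latch post; the gate's inner face meets it at about -0.045 rad. Origin at the crate's origin. Above it a rubber buffer, 83 mm high and 201 mm from the hinge, pushes the gate back with 600 N/m over the last 16 mm (about 11 N at the tab when fully in); then the stop is hard. Not to be pressed with more than 30 N.
- find_cup: Small terracotta cup, 52 mm wide, 34 mm high, standing on the soil block; origin: centre of its underside. Leave alone.
- jar: Glass jar with white cap, 64 mm wide, about 85 mm high; origin: centre of its underside. Leave alone.
- sherd_dish: White dish, 100 mm wide, 30 mm high; origin: centre of its underside. Leave alone.
- brush: Brush with a wooden handle, 170 mm long, lying on the table. Leave alone.
- striker (a point): Middle of the striker's top as drawn, fixed on the crate's latch post, 93 mm high, 16 mm above the level bar's underside. The striker is the upright lip (9 mm thick, 22 mm wide) of an open-topped steel hook, the catch; the bar drops behind it, on the crate's side. The real one is set by hand up to 5 mm in or out (crate x) of this point, unreported: draw the gate to its firm stop by feel.

How it is judged (in metres and radians):
On the way, in this order (a step that is already met when the one before it is completed fails the run):
1. the latch bar is raised while the gate is still ajar (value of joint latch_bar above 0.1 rad and value of joint gate above 0.04 rad), for 0.1 s.
2. the gate is drawn home with the bar raised over the striker (value of joint latch_bar above 0.06 rad and value of joint gate below 0.03 rad), for 0.05 s.
At the end, for the whole second after the job is handed in: The gate is shut within 0.035 rad of flush and the bar lies level in the catch (within 0.03 rad), both at rest by themselves (value of joint gate below 0.035 rad and value of joint latch_bar below 0.03 rad and velocity of joint gate between -0.05 and 0.05 rad/s and velocity of joint latch_bar between -0.05 and 0.05 rad/s); the robot touches nothing.
It fails at once if the gate is hauled against its stop with more than 30 N (contact force between jamb_stop and anything else above 30 N).
It fails at once if the clay cup is shifted by more than 15 mm or tipped (distance of find_cup from where it was at the start of the episode above 0.015 m or angle between find_cup's own z axis and vertical above 0.3 rad).
It fails at once if the jar, dish or brush is shifted by more than 30 mm (distance of any of jar, sherd_dish, brush from where it was at the start of the episode above 0.03 m).
It also fails if it takes over 38 s, if anything falls off the work surface, if the arm or the gripper's body presses on something with over 40 N, if the wrist force passes 120 N, or if a joint passes its speed limit or range.

## Working session

There is one attempt and no reset: what is moved stays moved. The work goes in short steps, Python scripts to look and compute and a tool call to move; the robot and the scene stay as the last step left them, time stands still between calls to the robot, and variables do not carry over. Pictures are saved under pics/ and viewed, at most 10 in all, crops included, and the job is handed in when it is done.

Besides the shell and the picture viewer there is one more tool, called after "Call:" in YAML: its name, and indented under it one key for each argument. play_rows: Moves the arm, as the interface text tells. Its arguments: {"type":"object","properties":{"rows":{"type":"string"},"newtons":{"type":"number"}},"required":["rows"]}

```bash
mkdir -p pics
cat > h.py <<'E'
import numpy as np, cv2
from workcell import monitor, viewer, order, arm
def look(n):
    s=monitor.state(); p,d=viewer.read_camera(n); c=viewer.calibration(n)
    K=np.array([[c["fx"],0,c["cx"]],[0,c["fy"],c["cy"]],[0,0,1]])
    if "mount" in c:
        T=np.eye(4); T[:3,:3]=s["orientation"]; T[:3,3]=s["tool_pos"]; M=T@np.array(c["mount"])
    else:
        W=np.eye(4); W[:3,:3]=cv2.Rodrigues(np.array(c["rvec"],float))[0]; W[:3,3]=np.ravel(c["tvec"]); M=np.linalg.inv(W)
    np.savez(n+".npz",p=p,d=d,K=K,M=M); return p,d,K,M
def load(n):
    z=np.load(n+".npz"); return z["p"],z["d"],z["K"],z["M"]
def cloud(d,K,M):
    v,u=np.indices(d.shape); P=np.stack([(u-K[0,2])/K[0,0]*d,(v-K[1,2])/K[1,1]*d,d],-1)
    return P@M[:3,:3].T+M[:3,3]
E
python3 - <<'E'
from h import *
for n in("scene","top"):
    p,d,K,M=look(n); cv2.imwrite(f"pics/{n}.png",p[:,:,::-1]); print(n,K[0,0],M.round(2).tolist())
s=monitor.state(); print(s,arm.nose_length)
p=[cv2.imread(f"pics/{n}.png") for n in("scene","top")]
E
```

```text
scene 347.5939971054056 [[0.51, 0.6, -0.62, 1067.73], [0.86, -0.35, 0.37, -362.57], [0.01, -0.72, -0.69, 730.22], [0.0, 0.0, 0.0, 1.0]]
top 440.6371579796849 [[-0.02, -0.99, 0.11, 359.22], [-1.0, 0.03, 0.03, -40.5], [-0.04, -0.11, -0.99, 1282.86], [0.0, 0.0, 0.0, 1.0]]
{'t': 0.1, 'q': array([-1.35298798,  0.46828498, -0.01155223,  1.60352977,  0.00598513,
        1.07141165, -0.0563111 ]), 'qvel': array([ 6.39140489e-04, -6.61834431e-04,  9.13912248e-05, -2.52044660e-03,
       -7.64521087e-04,  1.30856907e-03, -7.28280851e-04]), 'joint_torque': array([ 6.11711021e-04, -5.21652424e+01, -1.26580315e-02, -2.44366729e+01,
       -5.68178622e-02,  1.41763024e-02,  6.18876061e-05]), 'tool_pos': array([167.57267063, 627.52188703, 238.73896218]), 'orientation': array([[-9.66148895e-01,  2.57984938e-01, -2.90218323e-04],
       [ 2.57985070e-01,  9.66147622e-01, -1.57328018e-03],
       [-1.25488848e-04, -1.59489491e-03, -9.99998720e-01]]), 'wrist_force': array([-1.13494779, -0.59600505,  0.18540142]), 'torque': array([ 0.03420581,  0.03031925, -0.02009105]), 'gripper_force': 0.0, 'finger_gap': 91.85020677821849} 25.0
```

View pics/scene.png

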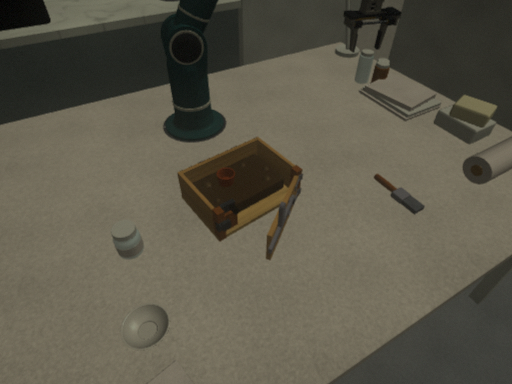

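View pics/top.png

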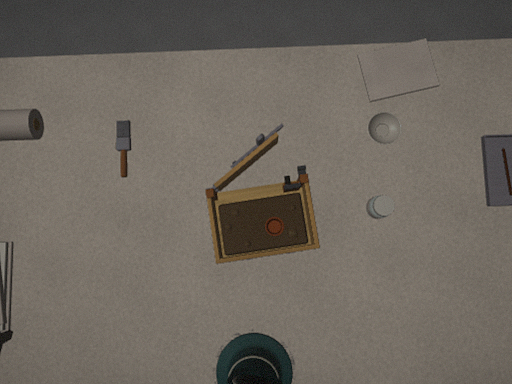

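The top view shows the crate at about (265,220), the gate running from the hinge post at (211,192) to its free edge at about (280,130), and the tab at about (261,139). The jar is at (379,206) and the dish at (384,128), both clear of the crate. Next I take an enlarged crop and the depth readings.

Run:
```python
from h import *
p,d,K,M=load("top"); c=cv2.resize(p[110:270,195:330],None,fx=5,fy=5,interpolation=cv2.INTER_CUBIC)[:600*2]
c=cv2.resize(p[115:215,200:325],None,fx=6,fy=6,interpolation=cv2.INTER_CUBIC)
c=cv2.convertScaleAbs(c,alpha=1.8)
ps,ds,Ks,Ms=load("scene"); e=cv2.resize(ps[135:265,170:310],None,fx=4.5,fy=4.5,interpolation=cv2.INTER_CUBIC); e=cv2.convertScaleAbs(e,alpha=1.8)
cv2.imwrite("pics/c.png",c[:,:,::-1]);cv2.imwrite("pics/e.png",e[:,:,::-1])
P=cloud(d,K,M)
for r in range(122,150,2): print(r,[tuple(P[r,c].round().astype(int).tolist()) for c in range(254,270,3)])
# gate-top points: z 90..110 by side
for n in("top","scene"):
    p,d,K,M=load(n);P=cloud(d,K,M); m=(P[...,2]>118)&(P[...,2]<175)&(P[...,0]>450)&(P[...,0]<850)&(abs(P[...,1])<250)
    v,u=np.nonzero(m); print(n,m.sum(),P[m].mean(0),P[m].max(0),P[m].min(0),u.mean(),v.mean())
```

```text
122 [(717, -18, -3), (715, -27, 3), (715, -36, 3), (716, -45, -3), (715, -54, 0), (716, -63, -5)]
124 [(711, -18, -2), (709, -27, 3), (710, -36, -2), (709, -45, 3), (709, -54, 2), (711, -63, -7)]
126 [(703, -18, 2), (704, -27, -2), (704, -36, 0), (704, -45, -2), (703, -54, 1), (703, -63, 0)]
128 [(697, -18, 4), (698, -27, 0), (698, -36, -1), (697, -45, 1), (697, -54, -1), (697, -63, -3)]
130 [(692, -18, 0), (691, -27, 3), (692, -36, -1), (690, -45, 5), (692, -54, -5), (690, -62, 0)]
132 [(686, -18, -1), (686, -27, -1), (685, -36, 0), (685, -44, -2), (685, -53, -2), (685, -62, -1)]
134 [(679, -18, 4), (679, -26, 1), (639, -36, 163), (679, -44, 2), (679, -53, 0), (656, -61, 91)]
136 [(674, -17, 1), (674, -26, -1), (634, -36, 161), (635, -44, 157), (650, -52, 91), (650, -60, 93)]
138 [(667, -17, 2), (628, -28, 163), (628, -36, 162), (632, -44, 144), (644, -52, 94), (642, -60, 103)]
140 [(662, -17, -1), (625, -28, 156), (628, -35, 142), (632, -43, 121), (637, -52, 100), (637, -60, 100)]
142 [(656, -17, -1), (623, -27, 142), (626, -35, 127), (633, -43, 94), (631, -52, 100), (632, -60, 94)]
144 [(649, -17, 2), (623, -27, 117), (626, -35, 100), (626, -43, 99), (625, -51, 102), (630, -60, 81)]
146 [(623, -18, 90), (622, -27, 94), (621, -35, 100), (621, -43, 96), (622, -51, 91), (629, -60, 59)]
148 [(617, -18, 94), (616, -27, 98), (615, -35, 103), (615, -43, 98), (621, -51, 69), (629, -60, 31)]
top 59 [628.86016474 -34.10690107 149.76626698] [639.33402294 -24.52392301 165.03936885] [621.27631679 -43.66454335 118.02825465] 259.4237288135593 138.84745762711864
scene 106 [638.03102539 -40.0940971  144.31785883] [644.51619269 -24.96593483 164.39065505] [627.00589524 -48.35054534 118.41124391] 281.8867924528302 210.97169811320754
```

View pics/c.png

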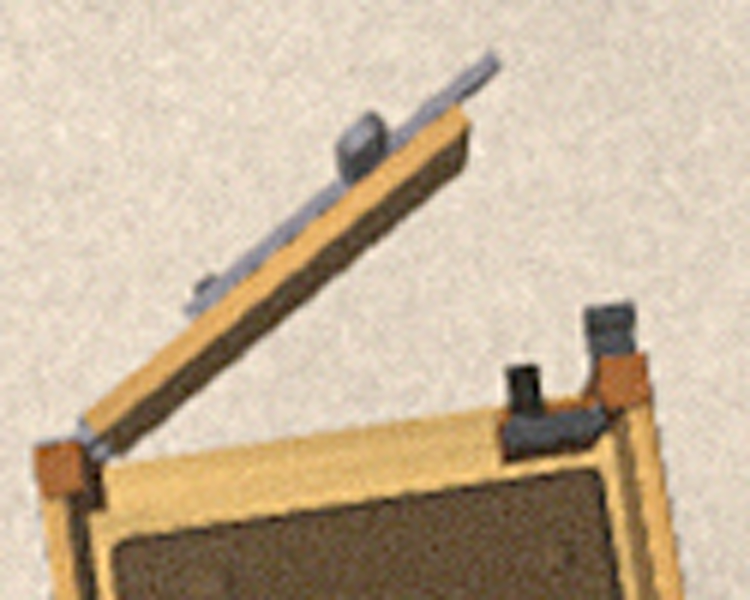

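View pics/e.png

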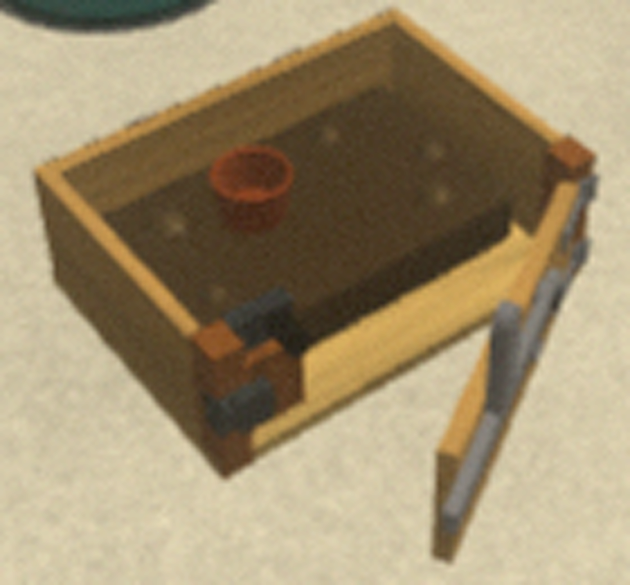

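The crop shows the tab top at about (360,125–165), the bar end at (490,60), the hinge post top at (62,468) and the latch post top at (622,378). I fit the crate and gate poses to these points from both cameras.

```bash
cat > fit.py <<'E'
from h import *
from scipy.optimize import least_squares
f=lambda u,v,k,u0,v0:((u+.5)/k-.5+u0,(v+.5)/k-.5+v0)
# observations: (cam, pixel, kind, local xyz)
T=lambda u,v:("top",f(u,v,6,200,115)); S=lambda u,v:("scene",f(u,v,4.5,170,135))
obs=[(T(490,58),'g',(12,-256,93)),(T(362,124),'g',(12,-176,163)),(T(461,105),'g',(6,-222,100)),
 (S(512,307),'g',(12,-176,163)),(S(449,520),'g',(14,-256,85)),(S(436,458),'g',(-6,-222,100)),
 (S(393,9),'c',(-100,140,100)),(S(38,172),'c',(-100,-140,100)),
 (("top",(216.5,262.5)),'c',(-100,140,100)),(("top",(319,247.5)),'c',(-100,-140,100))]
C={n:load(n) for n in("top","scene")}
def world(x,k,l):
    R=lambda a:np.array([[np.cos(a),-np.sin(a),0],[np.sin(a),np.cos(a),0],[0,0,1]])
    l=np.array(l,float)
    if k=='g': l=np.array([106,116,0])+R(x[3])@l
    return np.array([x[0],x[1],0])+R(x[2])@l
def res(x,raw=False):
    r=[]
    for (n,uv),k,l in obs:
        _,d,K,M=C[n]; q=M[:3,:3].T@(world(x,k,l)-M[:3,3]); z=q[2]; q=K@(q/z); r+=list((q[:2]-np.array(uv))*z/K[0,0])
    return np.array(r)
if __name__=="__main__":
    s=least_squares(res,[500,-20,.1,.5],loss="soft_l1",f_scale=3)
    x=s.x; print(x.round(3)); print(res(x).reshape(-1,2).round(1).tolist())
    print("hinge",world(x,'c',(106,116,0)),"tab",world(x,'g',(12,-176,132)),"posts",world(x,'c',(100,140,105)),world(x,'c',(100,-140,105)))
    for (n,uv) in (T(62,468),T(622,378)):
        _,d,K,M=C[n]; r=M[:3,:3]@np.linalg.inv(K)@[uv[0],uv[1],1]; print(M[:3,3]+r*(105-M[2,3])/r[2])
    np.save("x.npy",x)
E
python3 fit.py
```

```text
[ 4.25023e+02 -3.44310e+01  1.30000e-01  5.36000e-01]
[[4.4, -1.3], [0.9, 1.9], [-4.3, 1.2], [-2.0, 1.5], [1.5, 3.2], [1.5, -6.1], [3.1, -0.8], [-2.7, -0.5], [-2.1, 1.0], [2.2, -2.2]]
hinge [515.10016152  94.32453546   0.        ] tab [633.32265938 -36.6084283  132.        ] posts [506.04128526 117.34489082 105.        ] [ 542.31816664 -160.29514209  105.        ]
[495.90474169 103.64631792 105.        ]
[ 529.50759993 -148.85180354  105.        ]
```

Call:
play_rows:
  rows: "0 0 -10 0 0 0.161 1;0 0 -10 0 0 0.161 1;0 0 -10 0 0 0.161 1;0 0 0 0 0 0.161 1;-40 -2 0 0 0 0 1;-40 -2 0 0 0 0 1;-40 -2 0 0 0 0 1;-40 -2 0 0 0 0 1;-40 -2 0 0 0 0 1;-40 -2 0 0 0 0 1;-40 -2 0 0 0 0 1;-40 -2 0 0 0 0 1"

```text
t: 1.6
tool_pos: [353.3, 365.2, 269.4]
orientation: [[-0.618, 0.786, -0.0], [0.786, 0.618, -0.0], [-0.0, -0.0, -1.0]]
wrist_force: [0.8, -0.3, -0.8]
finger_gap: 92.2
gripper_force: 0.0
```

Call:
play_rows:
  rows: "-40 -2 0 0 0 0 1;-40 -2 0 0 0 0 1;-40 -2 0 0 0 0 1;-40 -2 0 0 0 0 1;-40 -2 0 0 0 0 1;-40 -2 0 0 0 0 1;-40 -2 0 0 0 0 1;-40 -2 0 0 0 0 1;-40 -2 0 0 0 0 1;-40 -2 0 0 0 0 1;-40 -2 0 0 0 0 1;0 0 0 0 0 0 1"

```text
t: 3.1
tool_pos: [607.9, 3.3, 269.1]
orientation: [[-0.614, 0.79, -0.0], [0.79, 0.614, -0.002], [-0.002, -0.002, -1.0]]
wrist_force: [-1.0, -0.2, -0.6]
finger_gap: 91.9
gripper_force: 0.0
```

Run:
```python
from h import *
p,d,K,M=look("wrist"); cv2.imwrite("pics/w1.png",cv2.convertScaleAbs(p[:,:,::-1],alpha=1.6)); s=monitor.state(); print(s["t"],s["q"].round(2),s["tool_pos"],s["orientation"].round(3).tolist(),s["wrist_force"])
P=cloud(d,K,M); m=(P[...,2]>120)&(P[...,2]<175)&(d>0)&(abs(P[...,0]-633)<50)&(abs(P[...,1]+37)<50)
v,u=np.nonzero(m);print(m.sum(),P[m].mean(0),P[m].min(0),P[m].max(0),u.min(),u.max(),v.min(),v.max())
from fit import world; x=np.load("x.npy")
for a in [(12,-176,163),(12,-256,93),(6,-222,100)]:
    q=M[:3,:3].T@(world(x,'g',a)-M[:3,3]); print((K@(q/q[2]))[:2])
```

```text
3.15 [-0.45  0.39  0.5   1.71 -0.2   1.1   0.78] [607.18825319   5.60344117 268.92213076] [[-0.616, 0.788, -0.001], [0.788, 0.616, -0.001], [0.0, -0.001, -1.0]] [-0.41359572  0.44398346 -0.12554145]
299 [629.60266696 -30.95344637 152.82090118] [622.46001567 -44.33219461 120.07501571] [642.00068426 -23.74471108 164.31821408] 247 256 214 245
[250.99143152 240.18627407]
[252.60005932 273.33065951]
[247.54163498 252.31824731]
```

View pics/w1.png

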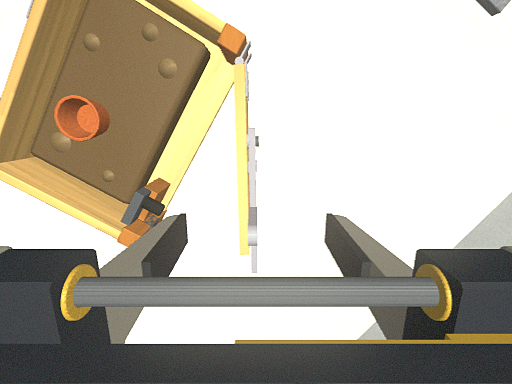

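The wrist view shows the tab at columns 247–256, rows 207–245, and the bar end at (254,272). Both are within a few pixels of where the model put them, and the gate is square to the jaws, so I go down and grasp.

Call:
play_rows:
  rows: "-25 -3 0 0 0 0 1;-24 -2.5 0 0 0 0 1;0 0 20 0 0 0 1;0 0 25 0 0 0 1;0 0 25 0 0 0 1;0 0 25 0 0 0 1;0 0 20 0 0 0 1;0 0 15 0 0 0 1;0 0 0 0 0 0 1;0 0 0 0 0 0 0.5;0 0 0 0 0 0 0.3;0 0 0 0 0 0 0.2"
  newtons: 20

```text
t: 4.65
tool_pos: [633.6, -35.0, 140.3]
orientation: [[-0.618, 0.786, 0.001], [0.786, 0.618, 0.0], [-0.001, 0.001, -1.0]]
wrist_force: [1.2, 0.5, -0.3]
finger_gap: 64.1
gripper_force: 0.0
```

Call:
play_rows:
  rows: "0 0 0 0 0 0 0;0 0 0 0 0 0 0;0 0 0 0 0 0 0;0 0 0 0 0 0 0;0 0 0 0 0 0 0"

```text
t: 5.28
tool_pos: [633.2, -35.0, 139.6]
orientation: [[-0.618, 0.786, -0.0], [0.786, 0.618, -0.0], [0.0, -0.0, -1.0]]
wrist_force: [-0.9, -0.4, -1.2]
finger_gap: 14.1
gripper_force: 0.0
```

Call:
play_rows:
  rows: "0 0 0 0 0 0 0;0 0 0 0 0 0 0;0 0 0 0 0 0 0;2.7 0 -4.5 0 -0.05 0 0;2.7 0 -4.5 0 -0.05 0 0;0 0 0 0 0 0 0"

```text
t: 6.02
tool_pos: [629.6, -30.2, 148.5]
orientation: [[-0.616, 0.785, 0.062], [0.781, 0.619, -0.079], [-0.1, -0.0, -0.995]]
wrist_force: [-0.8, -1.8, -3.2]
finger_gap: 10.2
gripper_force: 20.0
```

Call:
play_rows:
  rows: "2.7 0 -4.5 0 -0.05 0 0;2.7 0 -4.5 0 -0.05 0 0;2.7 0 -4.5 0 -0.05 0 0;0 0 0 0 0 0 0;0 0 0 0 0 0 0"

```text
t: 6.65
tool_pos: [623.0, -22.8, 159.9]
orientation: [[-0.599, 0.787, 0.15], [0.763, 0.617, -0.194], [-0.245, -0.001, -0.969]]
wrist_force: [-2.5, -0.2, -2.6]
finger_gap: 10.0
gripper_force: 20.0
```

Run:
```python
from h import *
p,d,K,M=look("scene"); e=cv2.resize(p[115:265,160:320],None,fx=4,fy=4,interpolation=cv2.INTER_CUBIC); cv2.imwrite("pics/s2.png",cv2.convertScaleAbs(e[:,:,::-1],alpha=1.8))
s=monitor.state();R=np.array(s["orientation"]);p=np.array(s["tool_pos"]);print(p,s["q"].round(2),s["wrist_force"],R.round(3).tolist())
x=np.load("x.npy"); from fit import world
h=world(x,'c',(106,116,0)); print("hinge in tool axes", R.T@(h-p), "zaxis", R.T@[0,0,1], "radius",np.linalg.norm((h-p)[:2]), "gate est from tab", np.arctan2(R[1,1],R[0,1])-x[2])
```

```text
[622.96338421 -22.8597288  159.89211181] [-0.58  0.5   0.6   1.89 -0.12  0.69  0.69] [-2.53604614  0.57556539 -3.43346724] [[-0.598, 0.787, 0.15], [0.763, 0.617, -0.194], [-0.245, -0.001, -0.969]]
hinge in tool axes [193.12182627 -12.40103641 116.11325736] zaxis [-0.24511026 -0.00122456 -0.96949444] radius 159.269038425294 gate est from tab 0.5349039006983818
```

View pics/s2.png

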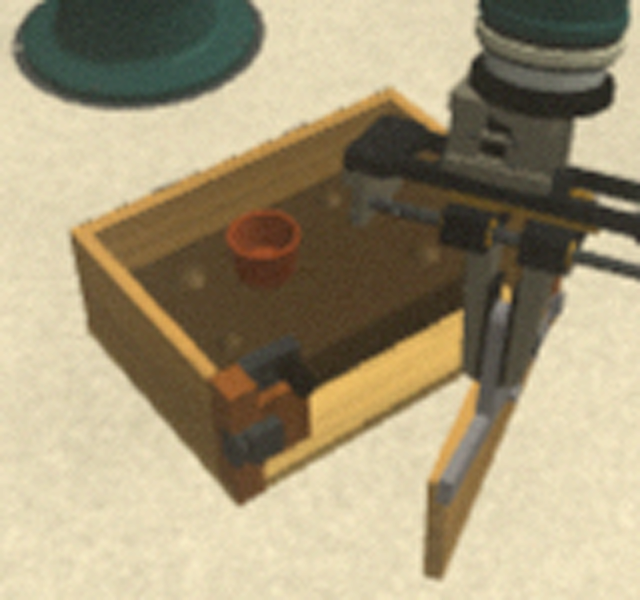

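The bar is raised about 0.25 rad in the grip, with the gate still ajar. Now I swing it about the hinge.

Call:
play_rows:
  rows: "-0.36 -6.36 0.1 0.0098 0 0.0388 0;-0.36 -6.36 0.1 0.0098 0 0.0388 0;-0.36 -6.36 0.1 0.0098 0 0.0388 0;-0.36 -6.36 0.1 0.0098 0 0.0388 0;-0.36 -6.36 0.1 0.0098 0 0.0388 0;0 0 0 0 0 0 0"

```text
t: 7.45
tool_pos: [597.4, -41.9, 160.2]
orientation: [[-0.435, 0.894, 0.11], [0.866, 0.448, -0.221], [-0.247, -0.0, -0.969]]
wrist_force: [-3.5, 0.9, -6.5]
finger_gap: 9.9
gripper_force: 20.0
```

Call:
play_rows:
  rows: "-0.36 -6.36 0.1 0.0098 0 0.0388 0;-0.36 -6.36 0.1 0.0098 0 0.0388 0;-0.36 -6.36 0.1 0.0098 0 0.0388 0;-0.36 -6.36 0.1 0.0098 0 0.0388 0;-0.36 -6.36 0.1 0.0098 0 0.0388 0;-0.36 -6.36 0.1 0.0098 0 0.0388 0;0 0 0 0 0 0 0;0 0 0 0 0 0 0"

```text
t: 8.45
tool_pos: [563.4, -57.4, 160.5]
orientation: [[-0.217, 0.975, 0.056], [0.944, 0.224, -0.241], [-0.247, 0.001, -0.969]]
wrist_force: [-3.4, 2.1, -8.3]
finger_gap: 10.1
gripper_force: 20.0
```

```bash
cat > st.py <<'E'
from h import *
s=monitor.state();R=np.array(s["orientation"]);p=np.array(s["tool_pos"])
x=np.load("x.npy"); from fit import world
h=world(x,'c',(106,116,0)); print(s["t"],p.round(1),"F tool",(R.T@s["wrist_force"]).round(1),"hinge in tool", (R.T@(h-p)).round(1), "zaxis", (R.T@[0,0,1]).round(4), "radius",np.linalg.norm((h-p)[:2]), "gate by yaw", np.arctan2(R[1,1],R[0,1])-x[2],
 "gate by pos",np.arctan2(*(p-h)[[0,1]]*[1,-1])-x[2]-np.arctan2(12,159), "gap",s["finger_gap"],s["gripper_force"],"q",s["q"].round(2))
E
python3 st.py
```

```text
8.45 [563.4 -57.4 160.5] F tool [ 4.7 -2.8  7.3] hinge in tool [193.5 -13.3 116.3] zaxis [-0.2471  0.0011 -0.969 ] radius 159.26311713420768 gate by yaw 0.09614986372487688 gate by pos 0.10307463606950333 gap 10.137501750055218 20.009950697422028 q [-0.69  0.49  0.77  1.97 -0.14  0.75  0.33]
```

Call:
play_rows:
  rows: "-0.2 -3.2 0.06 0.0049 0 0.0194 0;-0.2 -3.2 0.06 0.0049 0 0.0194 0;-0.2 -3.2 0.06 0.0049 0 0.0194 0;0 0 0 0 0 0 0;0 0 0 0 0 0 0"

```text
t: 9.07
tool_pos: [554.2, -60.2, 160.5]
orientation: [[-0.16, 0.986, 0.042], [0.956, 0.165, -0.244], [-0.247, 0.001, -0.969]]
wrist_force: [-3.0, 1.4, -6.4]
finger_gap: 10.2
gripper_force: 20.0
```

```bash
python3 st.py
```

```text
9.075 [554.2 -60.2 160.5] F tool [ 3.4 -2.8  5.8] hinge in tool [193.6 -13.3 116.2] zaxis [-0.2472  0.0014 -0.969 ] radius 159.36625360959286 gate by yaw 0.03581400654887526 gate by pos 0.042396224383866546 gap 10.184091350785145 20.00558763742447 q [-0.71  0.49  0.79  1.98 -0.14  0.76  0.28]
```

Call:
play_rows:
  rows: "-0.1 -1.6 0.03 0.0025 0 0.0097 0;-0.1 -1.6 0.03 0.0025 0 0.0097 0;0 0 0 0 0 0 0;0 0 0 0 0 0 0"

```text
t: 9.57
tool_pos: [551.1, -60.9, 160.5]
orientation: [[-0.14, 0.989, 0.037], [0.959, 0.145, -0.244], [-0.247, 0.001, -0.969]]
wrist_force: [-2.0, 1.5, -6.8]
finger_gap: 10.1
gripper_force: 20.0
```

```bash
python3 st.py
```

```text
9.575 [551.1 -60.9 160.5] F tool [ 3.4 -1.8  6.2] hinge in tool [193.6 -13.3 116.2] zaxis [-0.2472  0.0013 -0.969 ] radius 159.3779472894339 gate by yaw 0.015712071246190118 gate by pos 0.02231069284191496 gap 10.110799108358709 20.007570683956146 q [-0.71  0.49  0.8   1.99 -0.15  0.76  0.27]
```

Call:
play_rows:
  rows: "-0.1 -1.6 0.03 0.0025 0 0.0097 0;-0.1 -1.6 0.03 0.0025 0 0.0097 0;0 0 0 0 0 0 0;0 0 0 0 0 0 0"

```text
t: 10.07
tool_pos: [548.4, -61.5, 160.6]
orientation: [[-0.121, 0.992, 0.033], [0.961, 0.126, -0.245], [-0.247, 0.002, -0.969]]
wrist_force: [0.4, 0.7, -7.1]
finger_gap: 10.2
gripper_force: 20.0
```

```bash
python3 st.py
```

```text
10.075 [548.4 -61.5 160.6] F tool [2.4 0.5 6.8] hinge in tool [193.5 -13.8 116.4] zaxis [-0.2473  0.0023 -0.9689] radius 159.29515836509117 gate by yaw -0.0039903451401776535 gate by pos 0.005263346636693769 gap 10.160214032044363 20.0213161110878 q [-0.72  0.49  0.81  1.99 -0.15  0.76  0.25]
```

Call:
play_rows:
  rows: "-0.1 -1.6 0.03 0.0025 0 0.0097 0;-0.1 -1.6 0.03 0.0025 0 0.0097 0;0 0 0 0 0 0 0;0 0 0 0 0 0 0"

```text
t: 10.58
tool_pos: [545.4, -62.0, 160.7]
orientation: [[-0.102, 0.994, 0.029], [0.964, 0.106, -0.246], [-0.247, 0.003, -0.969]]
wrist_force: [3.0, 1.0, -6.3]
finger_gap: 10.4
gripper_force: 20.0
```

```bash
python3 st.py
```

```text
10.575 [545.4 -62.  160.7] F tool [2.2 3.  6. ] hinge in tool [193.4 -14.  116.4] zaxis [-0.2472  0.0026 -0.969 ] radius 159.21660256989162 gate by yaw -0.023870418709677446 gate by pos -0.013725593731147248 gap 10.369764566594673 20.02393662929535 q [-0.72  0.49  0.82  2.   -0.15  0.76  0.23]
```

Call:
play_rows:
  rows: "-0.1 -1.6 0.03 0.0025 0 0.0097 0;0 0 0 0 0 0 0;0 0 0 0 0 0 0"

```text
t: 10.95
tool_pos: [543.8, -62.3, 160.7]
orientation: [[-0.092, 0.995, 0.026], [0.965, 0.096, -0.246], [-0.247, 0.003, -0.969]]
wrist_force: [4.9, 1.4, -6.0]
finger_gap: 9.9
gripper_force: 20.0
```

```bash
python3 st.py
```

```text
10.95 [543.8 -62.3 160.7] F tool [2.4 5.  5.6] hinge in tool [193.4 -14.  116.4] zaxis [-0.2472  0.0026 -0.969 ] radius 159.22344987914803 gate by yaw -0.03399399718455462 gate by pos -0.023985699026154036 gap 9.887013953465477 20.02305507659912 q [-0.73  0.49  0.82  2.   -0.15  0.77  0.23]
```

Call:
play_rows:
  rows: "-0.1 -1.6 0.03 0.0025 0 0.0097 0;0 0 0 0 0 0 0;0 0 0 0 0 0 0"

```text
t: 11.32
tool_pos: [542.6, -62.5, 160.8]
orientation: [[-0.083, 0.996, 0.025], [0.965, 0.086, -0.246], [-0.247, 0.003, -0.969]]
wrist_force: [6.1, 2.1, -6.4]
finger_gap: 9.9
gripper_force: 20.0
```

```bash
python3 st.py
```

```text
11.325 [542.6 -62.5 160.8] F tool [3.1 6.2 5.9] hinge in tool [193.4 -14.4 116.5] zaxis [-0.2473  0.0033 -0.9689] radius 159.17075871606056 gate by yaw -0.04362761550909049 gate by pos -0.03152609662508711 gap 9.90011347524129 20.040947198867798 q [-0.73  0.49  0.82  2.   -0.15  0.77  0.22]
```

Call:
play_rows:
  rows: "-0.05 -0.8 0.02 0.0012 0 0.0048 0;0 0 0 0 0 0 0;0 0 0 0 0 0 0"

```text
t: 11.7
tool_pos: [542.1, -62.5, 160.8]
orientation: [[-0.078, 0.997, 0.024], [0.966, 0.081, -0.246], [-0.247, 0.004, -0.969]]
wrist_force: [6.1, 1.5, -5.5]
finger_gap: 10.2
gripper_force: 20.0
```

```bash
python3 st.py
```

```text
11.7 [542.1 -62.5 160.8] F tool [2.4 6.2 5.1] hinge in tool [193.3 -14.8 116.6] zaxis [-0.2472  0.004  -0.969 ] radius 159.12442242640972 gate by yaw -0.04841348213411609 gate by pos -0.03470122801451132 gap 10.21460374015793 20.046629905700684 q [-0.73  0.49  0.82  2.   -0.15  0.77  0.21]
```

Call:
play_rows:
  rows: "-0.05 -0.8 0.02 0 0 0 0;0 0 0 0 0 0 0;0 0 0 0 0 0 0"

```text
t: 12.08
tool_pos: [541.6, -62.6, 160.9]
orientation: [[-0.078, 0.997, 0.025], [0.966, 0.082, -0.246], [-0.247, 0.005, -0.969]]
wrist_force: [7.3, 2.4, -7.1]
finger_gap: 9.5
gripper_force: 20.0
```

```bash
python3 st.py
```

```text
12.075 [541.6 -62.6 160.9] F tool [3.5 7.4 6.4] hinge in tool [193.4 -14.3 116.7] zaxis [-0.2472  0.0045 -0.9689] radius 159.0953316156905 gate by yaw -0.04827478424070154 gate by pos -0.038135015461955454 gap 9.488339246904264 20.018012523651123 q [-0.73  0.49  0.83  2.   -0.15  0.77  0.21]
```

Call:
play_rows:
  rows: "-0.05 -0.8 0.02 0 0 0 0;0 0 0 0 0 0 0;0 0 0 0 0 0 0"

```text
t: 12.45
tool_pos: [541.1, -62.5, 161.0]
orientation: [[-0.078, 0.997, 0.025], [0.966, 0.082, -0.246], [-0.247, 0.005, -0.969]]
wrist_force: [7.2, 3.0, -6.5]
finger_gap: 10.1
gripper_force: 20.0
```

```bash
python3 st.py
```

```text
12.45 [541.1 -62.5 161. ] F tool [3.9 7.4 5.8] hinge in tool [193.3 -13.9 116.8] zaxis [-0.2472  0.0051 -0.969 ] radius 159.00631095221732 gate by yaw -0.04809349792268407 gate by pos -0.04125498846406418 gap 10.08186833817132 20.00166267156601 q [-0.73  0.49  0.83  2.   -0.15  0.77  0.21]
```

Call:
play_rows:
  rows: "-0.05 -0.8 0.02 0 0 0 0;0 0 0 0 0 0 0;0 0 0 0 0 0 0"

```text
t: 12.82
tool_pos: [540.6, -62.5, 161.1]
orientation: [[-0.078, 0.997, 0.026], [0.966, 0.082, -0.246], [-0.247, 0.006, -0.969]]
wrist_force: [8.2, 2.0, -7.1]
finger_gap: 10.1
gripper_force: 20.0
```

```bash
python3 st.py
```

```text
12.825 [540.6 -62.5 161.1] F tool [3.  8.3 6.6] hinge in tool [193.3 -13.4 116.9] zaxis [-0.2471  0.0057 -0.969 ] radius 158.91653569395527 gate by yaw -0.047952737162167094 gate by pos -0.044399052705743805 gap 10.052487369450933 19.991653561592102 q [-0.73  0.49  0.83  2.   -0.15  0.76  0.21]
```

Call:
play_rows:
  rows: "-0.05 -0.8 0.02 0 0 0 0;0 0 0 0 0 0 0;0 0 0 0 0 0 0"

```text
t: 13.2
tool_pos: [540.1, -62.6, 161.2]
orientation: [[-0.078, 0.997, 0.026], [0.966, 0.082, -0.246], [-0.247, 0.006, -0.969]]
wrist_force: [9.4, 3.4, -6.4]
finger_gap: 9.9
gripper_force: 20.0
```

```bash
python3 st.py
```

```text
13.2 [540.1 -62.6 161.2] F tool [4.1 9.6 5.6] hinge in tool [193.3 -13.  117. ] zaxis [-0.2471  0.0063 -0.969 ] radius 158.8629852064317 gate by yaw -0.04786677417637959 gate by pos -0.04749933251060147 gap 9.880466188181671 19.99147117137909 q [-0.73  0.48  0.83  2.01 -0.15  0.76  0.21]
```

Call:
play_rows:
  rows: "-0.05 -0.8 0.02 0 0 0 0;0 0 0 0 0 0 0;0 0 0 0 0 0 0"

```text
t: 13.58
tool_pos: [539.6, -62.5, 161.3]
orientation: [[-0.078, 0.997, 0.027], [0.966, 0.082, -0.246], [-0.247, 0.007, -0.969]]
wrist_force: [9.4, 2.9, -6.1]
finger_gap: 10.3
gripper_force: 20.0
```

```bash
python3 st.py
```

```text
13.575 [539.6 -62.5 161.3] F tool [3.6 9.6 5.4] hinge in tool [193.3 -12.6 117.1] zaxis [-0.247   0.0069 -0.969 ] radius 158.77137934065016 gate by yaw -0.04770788812365777 gate by pos -0.05050951514353107 gap 10.25947867992654 19.994392544031143 q [-0.73  0.48  0.83  2.01 -0.15  0.76  0.21]
```

Call:
play_rows:
  rows: "-0.05 -0.8 0.02 0 0 0 0;0 0 0 0 0 0 0;0 0 0 0 0 0 0"

```text
t: 13.95
tool_pos: [539.2, -62.5, 161.4]
orientation: [[-0.078, 0.997, 0.028], [0.966, 0.082, -0.245], [-0.247, 0.008, -0.969]]
wrist_force: [11.9, 2.4, -6.4]
finger_gap: 10.0
gripper_force: 20.0
```

```bash
python3 st.py
```

```text
13.95 [539.2 -62.5 161.4] F tool [ 3.  12.   5.9] hinge in tool [193.2 -12.4 117.3] zaxis [-0.2469  0.0078 -0.969 ] radius 158.64090919895875 gate by yaw -0.04753906877995029 gate by pos -0.05256140340489647 gap 9.962908649853217 19.99912977218628 q [-0.74  0.48  0.83  2.01 -0.15  0.76  0.21]
```

Call:
play_rows:
  rows: "-0.05 -0.8 0.02 0 0 0 0;0 0 0 0 0 0 0;0 0 0 0 0 0 0"

```text
t: 14.32
tool_pos: [538.7, -62.5, 161.5]
orientation: [[-0.078, 0.997, 0.029], [0.966, 0.082, -0.245], [-0.247, 0.009, -0.969]]
wrist_force: [12.1, 2.6, -7.1]
finger_gap: 9.8
gripper_force: 20.0
```

```bash
python3 st.py
```

```text
14.325 [538.7 -62.5 161.5] F tool [ 3.4 12.3  6.6] hinge in tool [193.2 -12.  117.4] zaxis [-0.2468  0.0085 -0.969 ] radius 158.575894367211 gate by yaw -0.04759935679156797 gate by pos -0.0556050273183004 gap 9.813396882632347 20.004446804523468 q [-0.74  0.48  0.83  2.01 -0.15  0.76  0.21]
```

Call:
play_rows:
  rows: "-0.05 -1 0.02 0 0 0 0;0 0 0 0 0 0 0;0 0 0 0 0 0 0"

```text
t: 14.7
tool_pos: [538.2, -62.5, 161.7]
orientation: [[-0.077, 0.997, 0.03], [0.966, 0.082, -0.245], [-0.247, 0.01, -0.969]]
wrist_force: [12.6, 4.4, -7.4]
finger_gap: 10.2
gripper_force: 20.0
```

```bash
python3 st.py
```

```text
14.7 [538.2 -62.5 161.7] F tool [ 5.1 12.9  6.4] hinge in tool [193.1 -11.7 117.5] zaxis [-0.2467  0.0096 -0.969 ] radius 158.4793971474745 gate by yaw -0.04755615572778546 gate by pos -0.05895945052688932 gap 10.191945268428588 20.00716745853424 q [-0.74  0.48  0.83  2.01 -0.15  0.76  0.21]
```

Call:
play_rows:
  rows: "-0.05 -1 0.02 0 0 0 0;0 0 0 0 0 0 0;0 0 0 0 0 0 0"

```text
t: 15.08
tool_pos: [538.1, -62.3, 161.8]
orientation: [[-0.078, 0.996, 0.031], [0.966, 0.083, -0.245], [-0.247, 0.011, -0.969]]
wrist_force: [15.3, 5.0, -7.9]
finger_gap: 9.7
gripper_force: 20.0
```

```bash
python3 st.py
```

```text
15.075 [538.1 -62.3 161.8] F tool [ 5.6 15.6  6.9] hinge in tool [193.  -11.7 117.7] zaxis [-0.2468  0.0113 -0.969 ] radius 158.32608292085152 gate by yaw -0.04688437407830576 gate by pos -0.05977569961040437 gap 9.726956393130733 20.008903741836548 q [-0.74  0.48  0.83  2.01 -0.15  0.76  0.21]
```

The stop is felt: force up 2.7 N for 0.15 mm of movement. Now I lower the bar while holding the gate there.

Call:
play_rows:
  rows: "-2.7 0 4.5 0 0.05 0 0;-2.7 0 4.5 0 0.05 0 0;-2.7 0 4.5 0 0.05 0 0;0 0 0 0 0 0 0;0 0 0 0 0 0 0"

```text
t: 15.7
tool_pos: [538.9, -72.9, 150.3]
orientation: [[-0.08, 0.997, 0.019], [0.992, 0.081, -0.098], [-0.099, 0.011, -0.995]]
wrist_force: [15.4, 5.3, -5.5]
finger_gap: 9.7
gripper_force: 20.0
```

```bash
python3 st.py
```

```text
15.7 [538.9 -72.9 150.3] F tool [ 4.6 15.7  5.2] hinge in tool [182.7 -11.8 132.8] zaxis [-0.0989  0.011  -0.995 ] radius 168.94376376117782 gate by yaw -0.04852754204278692 gate by pos -0.063870765779885 gap 9.650012892209883 20.00308781862259 q [-0.55  0.46  0.72  2.   -0.29  0.78  0.4 ]
```

Call:
play_rows:
  rows: "-1.35 0 2.25 0 0.025 0 0;-1.35 0 2.25 0 0.025 0 0;0 0 0 0 0 0 0;0 0 0 0 0 0 0"

```text
t: 16.2
tool_pos: [539.2, -76.0, 146.1]
orientation: [[-0.081, 0.997, 0.015], [0.996, 0.081, -0.048], [-0.049, 0.011, -0.999]]
wrist_force: [14.5, 5.5, -4.7]
finger_gap: 10.0
gripper_force: 20.0
```

```bash
python3 st.py
```

```text
16.2 [539.2 -76.  146.1] F tool [ 4.6 14.8  4.7] hinge in tool [178.7 -11.7 137.4] zaxis [-0.0494  0.0108 -0.9987] radius 172.04379118942572 gate by yaw -0.04865051227648995 gate by pos -0.06499959331432446 gap 9.960808267811869 20.001457929611206 q [-0.49  0.46  0.68  1.99 -0.34  0.79  0.46]
```

Call:
play_rows:
  rows: "-1.35 0 2.25 0 0.025 0 0;-1.35 0 2.25 0 0.025 0 0;0 0 0 0 0 0 0;0 0 0 0 0 0 0"

```text
t: 16.7
tool_pos: [539.4, -79.0, 141.8]
orientation: [[-0.081, 0.997, 0.011], [0.997, 0.081, 0.001], [0.001, 0.011, -1.0]]
wrist_force: [14.5, 6.1, -5.4]
finger_gap: 10.0
gripper_force: 20.0
```

```bash
python3 st.py
```

```text
16.7 [539.4 -79.  141.8] F tool [ 4.9 14.9  5.6] hinge in tool [174.6 -11.7 141.8] zaxis [ 5.000e-04  1.060e-02 -9.999e-01] radius 174.982797036525 gate by yaw -0.04905898583099119 gate by pos -0.06599571859224891 gap 10.016281763856332 20.000639408826828 q [-0.43  0.47  0.65  1.98 -0.39  0.8   0.53]
```

Call:
play_rows:
  rows: "0 0 1 0 0 0 0;0 0 1 0 0 0 0;0 0 0 0 0 0 0;0 0 0 0 0 0 0"

```text
t: 17.2
tool_pos: [539.5, -79.7, 140.5]
orientation: [[-0.08, 0.997, 0.011], [0.997, 0.08, 0.001], [0.0, 0.011, -1.0]]
wrist_force: [12.9, 3.3, 0.8]
finger_gap: 10.0
gripper_force: 20.0
```

Call:
play_rows:
  rows: "0 0 1 0 0 0 0;0 0 1 0 0 0 0;0 0 0 0 0 0 0;0 0 0 0 0 0 0"

```text
t: 17.7
tool_pos: [539.9, -80.1, 139.5]
orientation: [[-0.08, 0.997, 0.012], [0.997, 0.08, 0.001], [0.0, 0.012, -1.0]]
wrist_force: [10.1, 4.3, 7.0]
finger_gap: 10.3
gripper_force: 20.0
```

Call:
play_rows:
  rows: "0 1 0 0 0 0 0;0 1 0 0 0 0 0;0 1 0 0 0 0 0;0 0 0 0 0 0 0;0 0 0 0 0 0 0"

```text
t: 18.32
tool_pos: [541.9, -79.9, 139.4]
orientation: [[-0.08, 0.997, 0.01], [0.997, 0.08, 0.002], [0.001, 0.01, -1.0]]
wrist_force: [7.8, 3.5, 10.5]
finger_gap: 9.9
gripper_force: 20.0
```

```bash
python3 st.py
```

```text
18.325 [541.9 -79.9 139.4] F tool [  2.9   8.1 -10.4] hinge in tool [175.7 -14.1 139.4] zaxis [ 7.000e-04  1.000e-02 -9.999e-01] radius 176.24408834432958 gate by yaw -0.04940227929986908 gate by pos -0.05265299539790337 gap 9.917909943112766 20.048861503601074 q [-0.42  0.48  0.64  1.98 -0.4   0.8   0.53]
```

Call:
play_rows:
  rows: "0 1 0 0 0 0 0;0 1 0 0 0 0 0;0 1 0 0 0 0 0;0 0 0 0 0 0 0;0 0 0 0 0 0 0"

```text
t: 18.95
tool_pos: [544.1, -79.5, 139.3]
orientation: [[-0.081, 0.997, 0.008], [0.997, 0.081, 0.002], [0.001, 0.008, -1.0]]
wrist_force: [5.1, 4.1, 12.4]
finger_gap: 10.2
gripper_force: 20.2
```

```bash
python3 st.py
```

```text
18.95 [544.1 -79.5 139.3] F tool [  3.7   5.6 -12.4] hinge in tool [175.4 -16.  139.4] zaxis [ 0.0013  0.0083 -1.    ] radius 176.1780369206732 gate by yaw -0.04885129550438673 gate by pos -0.04013241979169989 gap 10.152467923758643 20.16377627849579 q [-0.42  0.48  0.64  1.97 -0.4   0.81  0.53]
```

Call:
play_rows:
  rows: "0 1 -0.7 0 0 -0.006 0;0 1 -0.7 0 0 -0.006 0;0 1 -0.4 0 0 -0.006 0;0 0 0 0 0 0 0;0 0 0 0 0 0 0"

```text
t: 19.58
tool_pos: [545.2, -79.2, 139.5]
orientation: [[-0.098, 0.995, 0.004], [0.995, 0.098, 0.002], [0.001, 0.004, -1.0]]
wrist_force: [5.2, 2.8, 3.9]
finger_gap: 10.3
gripper_force: 20.0
```

```bash
python3 st.py
```

```text
19.575 [545.2 -79.2 139.5] F tool [ 2.3  5.5 -3.9] hinge in tool [175.5 -13.5 139.7] zaxis [ 0.0013  0.0045 -1.    ] radius 176.14915758250967 gate by yaw -0.03133006737060978 gate by pos -0.033401786590841795 gap 10.259029502808225 20.035801827907562 q [-0.42  0.48  0.64  1.96 -0.4   0.81  0.54]
```

Call:
play_rows:
  rows: "0 1 0 0 0 -0.006 0;0 1 0 0 0 -0.006 0;0 1 0 0 0 0 0;0 0 0 0 0 0 0;0 0 0 0 0 0 0"

```text
t: 20.2
tool_pos: [545.4, -79.3, 139.4]
orientation: [[-0.109, 0.994, -0.001], [0.994, 0.109, 0.003], [0.003, -0.001, -1.0]]
wrist_force: [-3.8, 4.1, 12.1]
finger_gap: 9.8
gripper_force: 20.0
```

```bash
python3 st.py
```

```text
20.2 [545.4 -79.3 139.4] F tool [  4.5  -3.4 -12.1] hinge in tool [175.5 -11.1 139.9] zaxis [ 3.1e-03 -9.0e-04 -1.0e+00] radius 176.2466969217573 gate by yaw -0.020624884971053664 gate by pos -0.03224880203641427 gap 9.76373554713078 20.00009983778 q [-0.41  0.49  0.64  1.96 -0.39  0.82  0.55]
```

The catch now holds: the tool pulls outward without the gate moving. I release and rise straight up.

Call:
play_rows:
  rows: "0 -1 -1 0 0 0 0;0 0 0 0 0 0 0.3;0 0 0 0 0 0 0.5;0 0 0 0 0 0 0.6;0 0 0 0 0 0 0.6;0 0 0 0 0 0 0.6;0 0 -10 0 0 0 0.6;0 0 -20 0 0 0 0.6;0 0 -30 0 0 0 0.6;0 0 -30 0 0 0 0.6;0 0 -30 0 0 0 0.6;0 0 0 0 0 0 0.6"

```text
t: 21.7
tool_pos: [546.9, -79.9, 262.3]
orientation: [[-0.11, 0.994, 0.007], [0.994, 0.11, 0.001], [0.0, 0.007, -1.0]]
wrist_force: [0.4, 0.3, 0.3]
finger_gap: 55.5
gripper_force: 0.0
```

Run:
```python
from h import *
p,d,K,M=look("wrist"); a=p
q=look("scene")[0]; e=cv2.resize(q[135:265,170:300],(384,384),interpolation=cv2.INTER_CUBIC)
cv2.imwrite("pics/end.png",cv2.resize(np.hstack([a,cv2.convertScaleAbs(e,alpha=1.6)])[:,:,::-1],(800,343)))
s=monitor.state();print(s["t"],s["tool_pos"],s["wrist_force"],s["finger_gap"])
```

```text
21.8 [545.30230961 -79.26272027 259.35056901] [ 0.01240051  0.00367767 -1.63363172] 54.911143215988915
```

View pics/end.png

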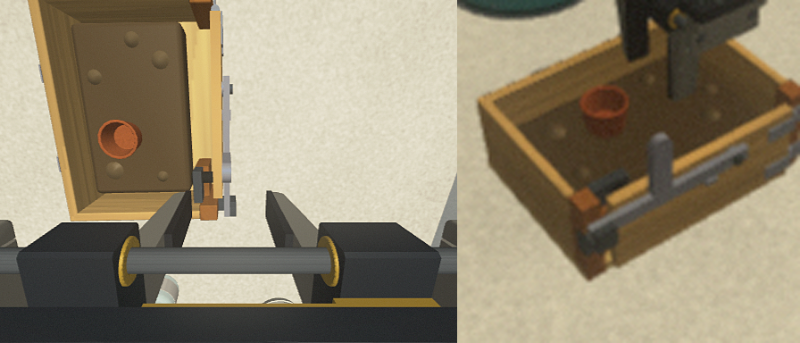

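The gate is shut at the right edge of the crate, at column 217 of the left picture. The bar is level in the hook at about (228,205) there and (600,237) in the scene view. The cup is in place and the gripper is clear.

```bash
python3 -c "
from workcell import order
print(order.finish_job())"
```

```text
the job is handed in; nothing more can be done
None
```

The gate is shut against its buffer with the latch bar level in the catch, the gripper is clear, and I handed the job in at about 22 s; no verdict came back.

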